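Unlock a microscope stage and slide its carriage home

TASK

On the black microscope stage, loosen the big knurled locking ring by rolling a fingertip lightly across its rim: more than two full turns counter-clockwise seen from above, but less than three, so that it stays on its stud. Only then push the carriage by its upright tab, away from the ring, until it is fully home against its stop, with the dish riding along in its seat. Use fingertips only: pinch nothing, lift nothing, never press hard, and leave everything else on the bench where it stands.

Things in the scene. Friction and masses are not known exactly. Their poses are not given: they have to be found in the camera images.
- stage: Fixed flat black microscope stage on the bench, 170 mm (its x) by 290 mm (its y), 30 mm high, two thin guide rails along y to 36 mm. Origin at the centre of its underside; z up. The ring stands near its -y end, 75 mm from the origin; the carriage slides along its +y. Position and yaw differ each time.
- ring_mid (a point): Knurled steel ring, 60 mm across over 30 vertical ridges 1.2 mm deep, turning on a fixed upright stud. This point is on its axis at its underside; the rim spans 42 to 62 mm above the bench. Within 70 mm of the axis all else is under 40 mm, so a fingertip may circle it. White bar on top, along its own +x, shows the turning. About 1 N sideways on the rim turns it; it stays where left.
- lock_ring (a joint): Turning of the locking ring in rad: grows counter-clockwise seen from above (loosening), counts on over several turns, 6.28 per turn. 0 is fully tight; it starts between 0 and 0.3. Turned back to 0 it stops.
- carriage_mid (a point): Aluminium carriage on the stage: a plate 70 mm wide (its x) by 80 mm long (its y) whose slotted tongue runs under the locking ring, with a round dish seat and an upright push tab. Axes parallel to the stage's. This point is in the middle of the plate's underside, 30.5 mm above the bench; slides only along the stage's +y.
- carriage (a joint): Travel of the carriage in m along the stage's +y, away from the ring: 0 at the start, 0.045 fully home against its stop. Stays where it is left; about 2 N moves it slowly.
- tab (a point): Centre of the upright push tab's face towards the ring (it looks along the stage's -y), 53 mm above the bench. Tab: 50 mm wide along the stage's x, 6 mm thick, top 64 mm above the bench. At the start 60 mm are free between this face and the ring's rim; nothing there is above 40 mm.
- seat (a point): Centre of the dish seat's floor on the carriage, 39 mm above the bench, ringed by a 5 mm high lip of 29.5 mm inner radius. z up.
- dish_mid (a point): Centre, half-way up, of the loose lidded clear dish in the seat: 55 mm across, 15 mm high, 30 g; 7 mm above the seat's floor when seated.
- objective: Loose steel objective lens, 28 mm across, 46 mm tall, standing on the stage beside the carriage (top 76 mm above the bench). Leave alone. Origin at its underside.
- spare_ring: Loose small steel ring, 33 mm across, 10 mm high, lying on the stage beside the carriage. Leave alone. Origin at its underside.
- jar: Loose amber jar, 44 mm across, 60 mm tall, on the bench beyond the stage. Leave alone. Origin at its underside.
- bottle: Loose white bottle, 34 mm across, 85 mm tall, on the bench beyond the stage. Leave alone. Origin at its underside.
- tip_box: Loose grey box with a clear lid, 80 by 120 mm, 53 mm tall, on the bench beyond the stage. Leave alone. Origin at its underside.
- spare_dish: Loose lidded clear dish, 55 mm across, 15 mm high, on the bench off the ring end of the stage. Leave alone. Origin at its underside.
- screwdriver: Loose screwdriver, 160 mm long, lying on the bench in front of the stage. Leave alone.
Not all that is in view belongs to the job. Leave any red look-alike of the part that bears dish_mid alone.

How it is judged:
On the way, in this order (a step that is already met when the one before it is completed fails the run):
1. the ring is loosened by two full turns, the carriage still where it was (value of joint lock_ring above 12.3 rad and value of joint carriage below 0.006 m), for 0.1 s.
2. the carriage is pushed fully home (value of joint carriage above 0.041 m and value of joint lock_ring above 12.3 rad), for 0.2 s.
At the end, for the whole second after the job is handed in: The ring stands two to three turns loosened (joint 12.3 to 19.2 rad), the carriage is within 4 mm of its stop and at rest, and the dish lies in its seat (within 8 mm of its centre, not raised) (all of step 2 and value of joint lock_ring below 19.2 rad and horizontal distance between dish_mid and seat below 0.008 m and z of dish_mid in the frame of seat below 0.012 m and velocity of joint carriage between -0.01 and 0.01 m/s); the robot touches nothing.
It fails at once if the carriage is moved (over 6 mm) before the ring is two turns loose (value of joint carriage above 0.006 m and value of joint lock_ring below 12.3 rad).
It fails at once if the ring is unscrewed three turns or more (value of joint lock_ring above 19.2 rad).
It fails at once if the ring is pinched or pressed hard (over 35 N), or the carriage is (over 35 N while it travels, over 60 N at its stop) (contact force between the fingers and lock_ring above 35 N or (contact force between the fingers and carriage above 35 N and value of joint carriage below 0.038 m) or contact force between the fingers and carriage above 60 N).
It fails at once if the dish is lifted or leaves its seat (z of dish_mid in the frame of seat above 0.015 m or horizontal distance between dish_mid and seat above 0.012 m).
It fails at once if another thing on the bench is displaced (over 15 mm) (distance of any of objective, spare_ring, jar, bottle, tip_box, spare_dish, screwdriver from where it was at the start of the episode above 0.015 m).
It also fails if it takes over 72 s, if anything falls off the work surface, if the arm or the gripper's body presses on something with over 40 N, if the wrist force passes 120 N, or if a joint passes its speed limit or range.

ROBOT

A 6-joint arm with a two-finger parallel gripper is mounted at the origin on the work surface. World frame = base frame: x ahead of the robot, y to its left, z up, the work surface at z = 0. Lengths are in m, angles in rad, forces in N, time in s.
With the tool pointing down it reaches from about 0.35 to 0.975 m from the base axis. Payload 4.9 kg.
Tool frame: the origin (TCP) lies on the mounting face of the last link; the fingertips stand 173 mm ahead of it and the grasp point (between the pads) lies ctrl.pinch_z ahead of it (ctrl.pinch_z is the distance from the TCP to the grasp point, in m); z points along the fingers, y is the line along which they close (so a half turn about z gives the same grasp; the last joint's range is limited). The gripper opens to 85 mm and grips with 20 to 120 N. Pads are 22 mm wide; open, the fingers measure 114 mm over their backs; the gripper's body (76 mm by 85 mm) begins 54 mm behind the grasp point. The pads swing forward as they close: fully open they stand 13 mm farther back than shut.
Start: joints at [1.002, 0.053, 1.613, -0, 1.476, -0.119], TCP at [0.272, 0.563, 0.405] pointing down, gripper open.
Joint ranges: [-3.01, 3.01], [-1.01, 2.22], [0.06, 2.58], [-1.02, 4.17], [0.09, 2.62], [-3.14, 3.14]. Speed limits (rad/s): [2.57, 2.57, 3.14, 3.14, 3.14, 3.14].

INTERFACE

Orientations are given as a rotation vector (axis times angle).
In Python, from station import telemetry, eyes, ctrl gives the robot as it stands.
- The arm moves only by the tool apply_moves, never from a script. Its argument "plan" is a list of rows, each a list of 5 numbers: the finger opening in m, from 0 to 0.0854, then the shift along the tool's x, y, z in m, then the turn about the tool's z in rad. In form: [[jaw, x, y, z, roll], ...]. A call has 1 to 12 rows; each row is the pose to reach, as a shift and turn from the pose commanded when the call began, along the tool's axes at that moment; what a row does not reach only later rows make up. A row lasts 1/12 s, in which the tool goes at most 41.7 mm and 7.16 degrees, less where a joint would pass 70% of its speed; a pose out of reach is approached as far as the arm can. A call with a gripper value outside its range is refused whole. The fingers move at their own pace and stop on an object; "newtons" is the grip in N (left out, the last holds). Time passes only in rows, so rows that repeat a pose let the fingers close. It gives the time, the measured TCP pose, the force, the opening and the grip force at its end, in the units of the state.
- telemetry.get_obs(): the state, without advancing time (a new reading comes with each control period).
- eyes.get_image(name): name is "scene" or "top" or "wrist"; returns a dict with "img" (384x512x3 uint8, blue, green, red), "range_z" (384x512 float32, m along the optical axis (not along the pixel's ray), 0 where there is no reading), "K" (3x3 intrinsics, pixels), "pose" (4x4, takes a point from camera to world coordinates); the wrist camera has in their place "hand_eye" (4x4, takes a point from camera to tool coordinates, whose origin is the TCP and whose axes are the flange's). Camera axes: x right, y down, z forward; pixel columns grow to the right and rows downward; lengths in m; the calibration is good to about 2 mm. A picture is of the moment at which its call begins: read the wrist's pose just before it.
- ctrl.finish_job(): hands the job in; it is judged then, once.
Trained networks look in a picture, given as the dict that the camera call returned (one of the last four; its "shot" number tells which), for a name from the list of things; names that differ only in an ending like _2 or _b are one class to them, and where a whole thing is asked for, a point or a joint stands for the part that bears it (a point fixed in the world has none). Each returns a list of dicts, best first, with "confidence" (0 to 1); they miss things now and then, are a little off and sometimes report something else, mostly with a low value. They report only what shows in the picture. A call takes as long as a camera call. They do not tell look-alikes from the thing itself.
- eyes.search_frame(thing, picture): "box" ([left, top, right, bottom] in pixels, round what is visible of it).
- eyes.outline_of(thing, picture): "region" (384x512 bool, what is visible of it) and "box" ([left, top, right, bottom] in pixels, round what is visible of it).
- eyes.tip_of(thing, picture): "point" ([column, row] in pixels: a listed point, or the origin of a listed thing).
The state is a dict: "t": time; "q": joint angles; "dq": joint speeds; "effort": joint torques, N m; "tool_pos": TCP position; "tool_rot": TCP orientation; "contact_force": force on the tool from outside, world axes, zero at the start; "wrist_torque": the same for the moment, N m; "opening": finger opening in m; "grip_force": force on a finger pad.
Only numpy, scipy, OpenCV 4.12 (cv2) and the standard library are available. Lean on these libraries where they do the work, as an engineer would, in place of code of your own. Each camera call takes 0.05 s, during which the arm holds its last target. There are 200 camera calls.

## Working session

There is one attempt and no reset: what is moved stays moved. The work goes in short steps, Python scripts to look and compute and a tool call to move; the robot and the scene stay as the last step left them, time stands still between calls to the robot, and variables do not carry over. Pictures are saved under pics/ and viewed, at most 10 in all, crops included, and the job is handed in when it is done.

Besides the shell and the picture viewer there is one more tool, called after ">>>" as name([rows], argument=value, ...), one row to a line, values as JSON. apply_moves: Moves the arm, as the interface text tells. Its arguments: {"type":"object","properties":{"plan":{"type":"array","items":{"type":"array","items":{"type":"number"}}},"newtons":{"type":"number"}},"required":["plan"]}

```bash
ls; mkdir -p pics
cat > h.py <<'E'
import numpy as np, cv2
from station import telemetry, eyes, ctrl
from scipy.spatial.transform import Rotation as R
def T_tool(o):
    T=np.eye(4);T[:3,:3]=R.from_rotvec(o["tool_rot"]).as_matrix();T[:3,3]=o["tool_pos"];return T
def shot(n):
    o=telemetry.get_obs();p=eyes.get_image(n)
    p["W"]=p["pose"] if "pose" in p else T_tool(o)@p["hand_eye"]
    return p
def at_z(p,px,z):
    K=p["K"];d=p["W"][:3,:3]@np.array([(px[0]-K[0,2])/K[0,0],(px[1]-K[1,2])/K[1,1],1]);c=p["W"][:3,3]
    return c+d*(z-c[2])/d[2]
def deproj(p,u,v):
    K=p["K"];z=p["range_z"][int(round(v)),int(round(u))]
    return (p["W"]@np.array([(u-K[0,2])/K[0,0]*z,(v-K[1,2])/K[1,1]*z,z,1]))[:3]
E
python3 - <<'E'
from h import *
o=telemetry.get_obs();print({k:np.round(v,3) for k,v in o.items()},ctrl.pinch_z)
for n in("top","scene"):
    p=shot(n);cv2.imwrite(f"pics/{n}0.png",p["img"])
    print(n,p["W"].round(3).tolist(),p["K"][0,0])
    for t,z in (("ring_mid",.042),("tab",.053),("seat",.039),("dish_mid",.046),("carriage_mid",.0305),("stage",0),("objective",.03),("spare_ring",.03)):
        for r in eyes.tip_of(t,p)[:2]:
            u=r["point"];print(t,round(r["confidence"],2),np.round(u,1),at_z(p,u,z).round(4),deproj(p,*u).round(4))
E
```

```text
pics
{'t': np.float64(0.0), 'q': array([ 1.002,  0.053,  1.614, -0.   ,  1.476, -0.119]), 'dq': array([ 0.001, -0.001, -0.001,  0.001,  0.001,  0.002]), 'effort': array([-2.0000e-03, -3.9368e+01, -3.7017e+01, -0.0000e+00,  7.0000e-03,
       -0.0000e+00]), 'tool_pos': array([0.272, 0.563, 0.403]), 'tool_rot': array([-7.000e-01, -3.062e+00,  3.000e-03]), 'contact_force': array([ 0.398, -0.432,  0.639]), 'wrist_torque': array([-0.035,  0.049, -0.023]), 'grip_force': np.float64(0.0), 'opening': np.float64(0.085)} 0.1547
top [[-0.014, -0.983, 0.184, 0.411], [-1.0, 0.016, 0.009, -0.026], [-0.012, -0.183, -0.983, 0.894], [0.0, 0.0, 0.0, 1.0]] 490.68125284251425
ring_mid 0.71 [303.8 177.8] [ 0.6004 -0.0936  0.042 ] [ 0.5952 -0.0917  0.0654]
tab 0.75 [253.7 196.3] [ 0.5665 -0.0045  0.053 ] [ 0.5692 -0.0041  0.0383]
tab 0.56 [233.6 215.6] [0.5331 0.0307 0.053 ] [0.5329 0.0306 0.0543]
seat 0.96 [232.9 212.6] [0.5405 0.0328 0.039 ] [0.5381 0.0317 0.055 ]
seat 0.27 [301.3 177.2] [ 0.6023 -0.0894  0.039 ] [ 0.5958 -0.0873  0.068 ]
dish_mid 0.91 [203.7 322. ] [0.3546 0.0821 0.046 ] [0.3528 0.0855 
[... 952 characters left out ...]
718 0.0085 0.0379]
dish_mid 0.96 [271.9 215. ] [0.5397 0.0367 0.046 ] [0.5432 0.0418 0.0538]
dish_mid 0.82 [336.9 286.8] [0.5212 0.2236 0.046 ] [0.5066 0.2132 0.0156]
carriage_mid 0.58 [270.6 219.6] [0.5411 0.0354 0.0305] [0.5511 0.0503 0.0538]
carriage_mid 0.46 [307.2 209.7] [0.4616 0.0489 0.0305] [0.4661 0.0538 0.0384]
stage 0.81 [246.7 213.7] [ 0.5648 -0.0219  0.    ] [0.5802 0.0069 0.0411]
stage 0.42 [170.2 161. ] [ 0.651  -0.2514  0.    ] [ 0.6552 -0.233   0.0173]
objective 0.54 [258.9 241.6] [0.5876 0.0703 0.03  ] [0.5957 0.0836 0.0528]
spare_ring 0.71 [309.3 208.3] [0.4554 0.0475 0.03  ] [0.4622 0.0549 0.0419]
spare_ring 0.37 [255.5 241.4] [0.5931 0.0668 0.03  ] [0.6015 0.081  0.0542]
```

View pics/top0.png

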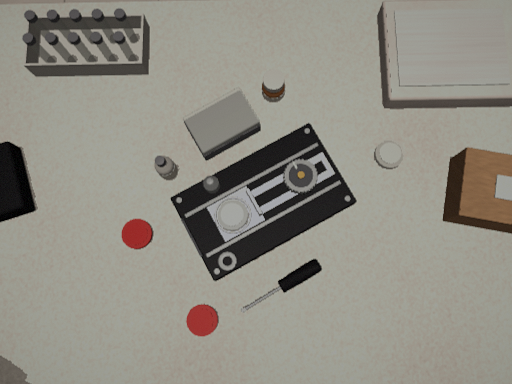

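View pics/scene0.png

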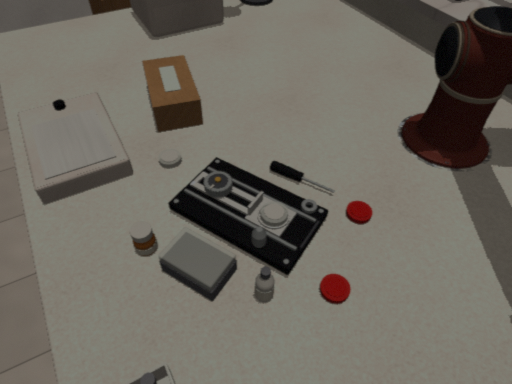

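The top view shows the stage in the middle, with the ring at (301,176), the tab near (258,202) and the seated clear dish at (232,214). Look-alikes to leave alone are the red lids at (137,234) and (202,320), the spare dish at (389,154) and the small spare ring at (227,261). The target ring is the big knurled one with the orange centre at the stage end. Next I fit the geometry from depth.

```bash
cat >> h.py <<'E'
def cloud(p):
    z=p["range_z"];v,u=np.nonzero(z>0);z=z[v,u];K=p["K"]
    P=np.c_[(u-K[0,2])/K[0,0]*z,(v-K[1,2])/K[1,1]*z,z]
    return P@p["W"][:3,:3].T+p["W"][:3,3]
def circ(P):
    A=np.c_[2*P,np.ones(len(P))];s=np.linalg.lstsq(A,(P**2).sum(1),rcond=None)[0];return s[:2],np.sqrt(s[2]+s[:2]@s[:2])
E
python3 - <<'E'
from h import *
for n in("top","scene"):
    p=shot(n);C=cloud(p)
    near=np.linalg.norm(C[:,:2]-[.56,-.02],axis=1)<.2
    S=C[near&(C[:,2]>.024)&(C[:,2]<.033)]
    (c,wh,a)=cv2.minAreaRect(S[:,:2].astype(np.float32));print(n,"stage",np.round(c,4),np.round(wh,4),a,len(S))
    Rg=C[(np.linalg.norm(C[:,:2]-[.6,-.09],axis=1)<.045)&(C[:,2]>.052)]
    print("ring",cv2.minEnclosingCircle(Rg[:,:2].astype(np.float32)),np.percentile(Rg[:,2],[5,50,95]),len(Rg))
    m=eyes.outline_of("tab",p)
    for r in m[:2]:print("out",r["confidence"],r["box"])
    for r in eyes.outline_of("ring_mid",p)[:2]:print("ringout",r["confidence"],r["box"])
    H=C[near&(C[:,2]>.058)&(C[:,2]<.068)&(np.linalg.norm(C[:,:2]-[.6,-.09],axis=1)>.045)&(np.linalg.norm(C[:,:2]-[.59,.068],axis=1)>.025)&(np.linalg.norm(C[:,:2]-[.56,.0],axis=1)<.05)]
    print("tab",len(H),H[:,:2].mean(0) if len(H) else"", cv2.minAreaRect(H[:,:2].astype(np.float32)) if len(H)>3 else "")
E
```

```text
top stage [ 0.5776 -0.0132] [0.3463 0.2904] 27.845157623291016 9669
ring ((0.6001166701316833, -0.08640599250793457), 0.03012331947684288) [0.05966041 0.06309505 0.06693211] 907
out 0.94 [204.0, 153.4, 336.8, 239.5]
ringout 0.69 [283.7, 156.9, 316.4, 193.8]
tab 118 [ 0.55322961 -0.00098147] ((0.5439523458480835, 0.01651046797633171), (0.04910753667354584, 0.054484911262989044), 28.39053726196289)
scene stage [ 0.5786 -0.0116] [0.34   0.2902] 28.059480667114258 5725
ring ((0.5996478199958801, -0.08462313562631607), 0.03137899935245514) [0.05474745 0.0615873  0.06490653] 535
out 0.76 [188.6, 171.3, 297.7, 236.4]
ringout 0.62 [203.9, 169.2, 233.3, 196.2]
tab 83 [ 0.55799116 -0.00146426] ((0.5572354197502136, -0.0023988112807273865), (0.05037098377943039, 0.006873576436191797), 27.55723762512207)
```

Fits: ring axis (0.600,-0.0855), stage yaw 28°, tab centre (0.557,-0.002). These agree with the stated 93 mm between ring axis and tab. I now move above the ring's free (-y) side with the fingers shut.

>>> apply_moves([
  [0, -0.622, -0.473, 0, 0.63],
  [0, -0.622, -0.473, 0, 0.63],
  [0, -0.622, -0.473, 0, 0.63],
  [0, -0.622, -0.473, 0, 0.63],
  [0, -0.622, -0.473, 0, 0.63],
  [0, -0.622, -0.473, 0, 0.63],
  [0, -0.622, -0.473, 0, 0.63],
  [0, -0.622, -0.473, 0, 0.63],
  [0, -0.622, -0.473, 0, 0.63],
  [0, -0.622, -0.473, 0, 0.63],
  [0, -0.622, -0.473, 0, 0.63],
  [0, -0.622, -0.473, 0, 0.63],
], newtons=20)

```text
t: 2.2
tool_pos: [0.4989, 0.1152, 0.4051]
tool_rot: [1.615, 2.694, 0.001]
contact_force: [0.9, 0.3, -0.1]
opening: -0.0001
grip_force: 0.0
```

>>> apply_moves([
  [0, -0.28, -0.005, 0.08, 0],
  [0, -0.28, -0.005, 0.08, 0],
  [0, -0.28, -0.005, 0.08, 0],
  [0, -0.28, -0.005, 0.08, 0],
  [0, -0.28, -0.005, 0.08, 0],
  [0, -0.28, -0.005, 0.08, 0],
  [0, -0.28, -0.005, 0.08, 0],
  [0, -0.28, -0.005, 0.08, 0],
  [0, -0.28, -0.005, 0.08, 0],
  [0, -0.28, -0.005, 0.08, 0],
])

```text
t: 3.03
tool_pos: [0.6261, -0.1321, 0.3245]
tool_rot: [-1.615, -2.694, -0.0]
contact_force: [-0.4, 0.5, -0.5]
opening: 0.0002
grip_force: 0.0
```

Run:
```python
from h import *
o=telemetry.get_obs();print(o["t"],o["tool_pos"],o["tool_rot"],o["contact_force"])
p=shot("wrist");cv2.imwrite("pics/w1.png",p["img"]);print(p["hand_eye"].round(3).tolist(),p["K"][0,0])
C=cloud(p);Rg=C[(np.linalg.norm(C[:,:2]-[.6,-.086],axis=1)<.045)&(C[:,2]>.052)&(C[:,2]<.07)]
print("ring",cv2.minEnclosingCircle(Rg[:,:2].astype(np.float32)),np.percentile(Rg[:,2],[5,50,95]),len(Rg))
v,u=np.nonzero((p["range_z"]>0)&(p["range_z"]<.2));print(len(u))
K=p["K"];z=p["range_z"][v,u];Q=np.c_[(u-K[0,2])/K[0,0]*z,(v-K[1,2])/K[1,1]*z,z,np.ones(len(z))]@p["hand_eye"].T
if len(Q):print("finger tool-frame",Q.min(0),Q.max(0)); F=Q[Q[:,2]>.15];print(F.min(0),F.max(0),len(F))
```

```text
3.0333 [ 0.62613051 -0.13205923  0.32453602] [-1.61510718e+00 -2.69379651e+00 -4.25196767e-04] [-0.37201255  0.51019877 -0.50914948]
[[0.0, -0.947, -0.321, 0.083], [1.0, -0.0, 0.001, 0.0], [-0.001, -0.321, 0.947, 0.03], [0.0, 0.0, 0.0, 1.0]] 305.0257335433389
ring ((0.6000156402587891, -0.08566682785749435), 0.030105501413345337) [0.06145439 0.06287431 0.06508276] 4765
32699
finger tool-frame [-0.01262715 -0.06085532  0.08269302  1.        ] [0.01915359 0.06142759 0.16975639 1.        ]
[ 0.00637552 -0.01355195  0.15001207  1.        ] [0.01205154 0.01367986 0.16975639 1.        ] 1014
```

View pics/w1.png

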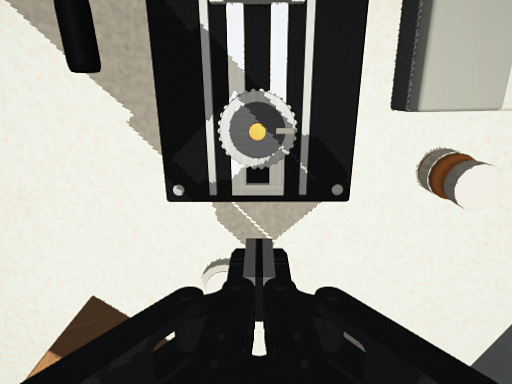

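The ring reads r = 30.1 mm centred at (0.600,-0.0857), consistent with the first fit. In the wrist image it is at (257,130), with the bar pointing right at (285,130), so its angle is about 0. I lower the tip beside the rim, then probe gently.

Run:
```python
from h import *
p=shot("wrist");v,u=np.nonzero((p["range_z"]>0)&(p["range_z"]<.2));K=p["K"];z=p["range_z"][v,u];Q=np.c_[(u-K[0,2])/K[0,0]*z,(v-K[1,2])/K[1,1]*z,z,np.ones(len(z))]@p["hand_eye"].T
for a in np.arange(.13,.18,.005):
    F=Q[(Q[:,2]>a)&(Q[:,2]<a+.005)]
    if len(F):print(round(a,3),F.min(0)[:2].round(4),F.max(0)[:2].round(4),len(F))
```

```text
0.13 [-0.0099 -0.0197] [0.0138 0.0206] 364
0.135 [-0.0107 -0.0131] [0.0122 0.0133] 525
0.14 [ 0.0065 -0.0134] [0.012  0.0137] 371
0.145 [ 0.0062 -0.0134] [0.0124 0.0136] 364
0.15 [ 0.0064 -0.0135] [0.012  0.0137] 325
0.155 [ 0.0062 -0.0135] [0.012  0.0136] 314
0.16 [ 0.0063 -0.0133] [0.0123 0.0136] 262
0.165 [ 0.0066 -0.0122] [0.0119 0.0123] 126
0.17 [0.0105 0.0009] [0.0105 0.0009] 1
```

>>> apply_moves([
  [0, 0, 0, 0.035, 0],
  [0, 0, 0, 0.07, 0],
  [0, 0, 0, 0.09, 0],
  [0, 0, 0, 0.1, 0],
  [0, 0, 0, 0.1, 0],
  [0, 0, 0, 0.1, 0],
])

```text
t: 3.63
tool_pos: [0.6264, -0.1314, 0.2258]
tool_rot: [1.613, 2.695, 0.0]
contact_force: [0.6, 0.7, 0.1]
opening: 0.0001
grip_force: 0.0
```

>>> apply_moves([
  [0, 0.005, -0.001, 0, 0],
  [0, 0.009, -0.001, 0, 0],
  [0, 0.01, -0.001, 0, 0],
  [0, 0.011, -0.001, 0, 0],
  [0, 0.012, -0.001, 0, 0],
  [0, 0.012, -0.001, 0, 0],
])

```text
t: 4.13
tool_pos: [0.6196, -0.1218, 0.2251]
tool_rot: [1.615, 2.694, 0.0]
contact_force: [0.7, 0.0, -0.2]
opening: 0.0
grip_force: 0.0
```

>>> apply_moves([
  [0, 0.001, 0, 0, 0],
  [0, 0.001, 0, 0, 0],
  [0, 0.002, 0, 0, 0],
  [0, 0.002, 0, 0, 0],
])

```text
t: 4.47
tool_pos: [0.6191, -0.1211, 0.2251]
tool_rot: [1.613, 2.692, -0.002]
contact_force: [2.8, -6.3, -1.1]
opening: -0.0001
grip_force: 2.8
```

Contact: 7 N with the commanded pose about 1 mm into the rim, so roughly 6 N/mm. That suits rolling. I roll the first quarter counter-clockwise.

>>> apply_moves([
  [0, 0, 0.0065, 0, 0],
  [0, 0, 0.0135, 0, 0],
  [0, 0.0005, 0.019, 0, 0],
  [0, 0.002, 0.0245, 0, 0],
  [0, 0.0045, 0.029, 0, 0],
  [0, 0.008, 0.0335, 0, 0],
  [0, 0.0125, 0.037, 0, 0],
  [0, 0.0175, 0.0395, 0, 0],
  [0, 0.0225, 0.041, 0, 0],
  [0, 0.028, 0.0415, 0, 0],
  [0, 0.028, 0.0415, 0, 0],
])

```text
t: 5.38
tool_pos: [0.6417, -0.0748, 0.2246]
tool_rot: [-1.613, -2.695, -0.0]
contact_force: [0.4, 0.8, 0.2]
opening: 0.0004
grip_force: 0.3
```

```bash
cat >> h.py <<'E'
RC=np.array([.6,-.0857])
A=np.radians(28)
def chk(name=None,cams=("wrist","top")):
    o=telemetry.get_obs();d=o["tool_pos"][:2]-RC
    X=np.array([np.cos(A),np.sin(A)]);Y=np.array([-np.sin(A),np.cos(A)])
    f=o["contact_force"][:2];print("t",o["t"],"stage X,Y mm",(1e3*d@X).round(1),(1e3*d@Y).round(1),"f X,Y",(f@X).round(1),(f@Y).round(1))
    for c in cams:
        p=shot(c)
        # top-of-ring polar unwrap: brightness vs angle, in stage frame
        th=np.radians(np.arange(0,360,3));rs=np.linspace(.013,.021,7)
        P=RC+rs[:,None,None]*(np.cos(th)[None,:,None]*X+np.sin(th)[None,:,None]*Y)
        P=np.dstack([P,np.full(P.shape[:2],.063),np.ones(P.shape[:2])])@np.linalg.inv(p["W"]).T
        uv=P[...,:2]/P[...,2:3]*p["K"][0,0]+p["K"][:2,2]
        g=cv2.remap(p["img"].astype(np.float32),uv.astype(np.float32)[...,0],uv.astype(np.float32)[...,1],cv2.INTER_LINEAR)
        m=g.min(2).mean(0);i=np.argsort(-m)[:6];print(c,"bar deg",[(int(3*k),int(m[k])) for k in i],"med",np.median(m))
        if name:cv2.imwrite(f"pics/{name}_{c}.png",p["img"])
E
python3 -c "
from h import *
chk('a')"
```

```text
t 5.3833 stage X,Y mm 41.9 -9.9 f X,Y 0.8 0.5
wrist bar deg [(27, 204), (30, 200), (24, 189), (21, 175), (18, 115), (132, 92)] med 70.676895
top bar deg [(321, 51), (300, 51), (297, 50), (285, 50), (303, 50), (318, 49)] med 43.36398
```

>>> apply_moves([
  [0, 0, -0.001, 0, 0],
  [0, 0.001, -0.002, 0, 0],
  [0, 0.002, -0.003, 0, 0],
  [0, 0.002, -0.003, 0, 0],
])

```text
t: 5.82
tool_pos: [0.6396, -0.0757, 0.2258]
tool_rot: [1.613, 2.69, 0.005]
contact_force: [6.4, 2.2, -1.6]
opening: -0.0002
grip_force: 2.9
```

```bash
python3 -c "
from h import *
chk(None,['wrist'])"
```

```text
t 5.8167 stage X,Y mm 39.7 -9.8 f X,Y 6.7 -1.1
wrist bar deg [(27, 173), (24, 161), (30, 160), (21, 152), (18, 121), (132, 92)] med 62.96645
```

>>> apply_moves([
  [0, 0.006, 0, 0, 0],
  [0, 0.013, 0, 0, 0],
  [0, 0.0195, 0, 0, 0],
  [0, 0.0265, -0.0015, 0, 0],
  [0, 0.0335, -0.004, 0, 0],
  [0, 0.039, -0.0085, 0, 0],
  [0, 0.0435, -0.0145, 0, 0],
  [0, 0.0465, -0.021, 0, 0],
  [0, 0.047, -0.028, 0, 0],
  [0, 0.047, -0.0345, 0, 0],
  [0, 0.047, -0.0345, 0, 0],
])

```text
t: 6.78
tool_pos: [0.5838, -0.0498, 0.224]
tool_rot: [-1.613, -2.689, -0.001]
contact_force: [-3.1, 6.5, 3.3]
opening: 0.0003
grip_force: 4.1
```

```bash
python3 -c "
from h import *
chk('b')"
```

```text
t 6.7833 stage X,Y mm 2.5 39.3 f X,Y 0.3 7.2
wrist bar deg [(282, 35), (279, 35), (285, 32), (288, 31), (276, 28), (291, 28)] med 12.862583
top bar deg [(174, 72), (177, 72), (153, 70), (150, 69), (156, 69), (180, 69)] med 31.113838
```

```bash
python3 -c "
import cv2,numpy as np
a=cv2.imread('pics/b_top.png')[130:230,230:360];b=cv2.imread('pics/b_wrist.png')
a=cv2.resize(a,(390,300));b=cv2.resize(b,(400,300))
cv2.imwrite('pics/b.png',np.hstack([a,b]))"
```

```text
(no output)
```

View pics/b.png

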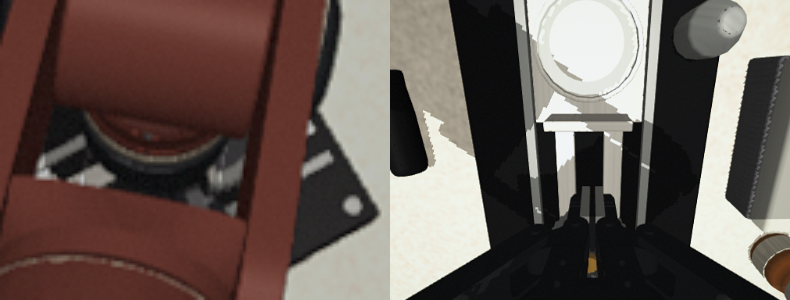

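The ring is hidden from both cameras here; contact is 7 N on the tab side. I continue to the -x side, where the wrist camera sees the bar.

>>> apply_moves([
  [0, 0, -0.007, 0, 0],
  [0, 0, -0.0145, 0, 0],
  [0, -0.0005, -0.0215, 0, 0],
  [0, -0.0035, -0.0285, 0, 0],
  [0, -0.008, -0.034, 0, 0],
  [0, -0.0135, -0.0385, 0, 0],
  [0, -0.0205, -0.0415, 0, 0],
  [0, -0.0275, -0.042, 0, 0],
  [0, -0.034, -0.042, 0, 0],
  [0, -0.041, -0.042, 0, 0],
  [0, -0.041, -0.042, 0, 0],
])

```text
t: 7.8
tool_pos: [0.5668, -0.109, 0.2235]
tool_rot: [-1.613, -2.69, 0.012]
contact_force: [-9.8, -7.0, 3.4]
opening: 0.0004
grip_force: 6.0
```

```bash
python3 -c "
from h import *
chk('c',['wrist','scene'])"
```

```text
t 7.8 stage X,Y mm -40.2 -5.0 f X,Y -12.0 -1.6
wrist bar deg [(105, 65), (102, 62), (108, 61), (99, 58), (111, 58), (93, 58)] med 48.768204
scene bar deg [(255, 63), (252, 63), (249, 60), (258, 60), (246, 55), (261, 53)] med 33.013603
```

```bash
python3 -c "
import cv2,numpy as np
b=cv2.imread('pics/c_wrist.png');a=cv2.imread('pics/c_scene.png')[140:240,170:300]
a=cv2.resize(a,(390,300));b=cv2.resize(b,(400,300))
cv2.imwrite('pics/c.png',np.hstack([a,b]))"
```

```text
(no output)
```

View pics/c.png

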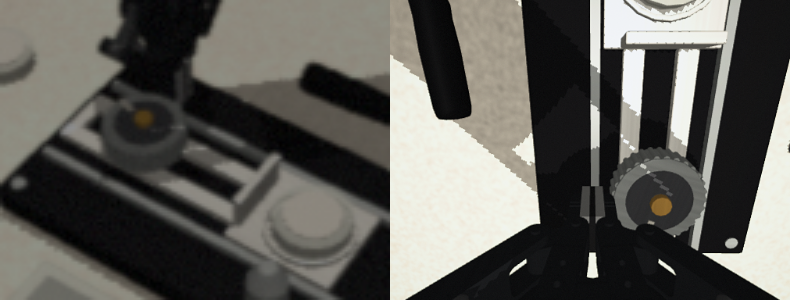

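The scene view shows the bar up-left of the hub, reading about 255° in the stage frame. The wrist view hides it behind the fingers. So the ring has turned about 0.7 turn; I continue.

>>> apply_moves([
  [0, -0.0075, -0.0005, 0, 0],
  [0, -0.0145, 0, 0, 0],
  [0, -0.0215, 0.003, 0, 0],
  [0, -0.027, 0.0075, 0, 0],
  [0, -0.0315, 0.013, 0, 0],
  [0, -0.0345, 0.02, 0, 0],
  [0, -0.035, 0.027, 0, 0],
  [0, -0.035, 0.034, 0, 0],
  [0, -0.035, 0.0415, 0, 0],
  [0, -0.035, 0.0485, 0, 0],
  [0, -0.035, 0.0485, 0, 0],
])

```text
t: 8.82
tool_pos: [0.6294, -0.1142, 0.2255]
tool_rot: [1.611, 2.691, 0.001]
contact_force: [4.9, -3.3, -1.7]
opening: 0.0001
grip_force: 2.8
```

```bash
python3 -c "
from h import *
chk('d',['wrist','scene'])"
```

```text
t 8.8167 stage X,Y mm 12.5 -38.9 f X,Y 2.8 -5.3
wrist bar deg [(348, 144), (345, 142), (342, 138), (351, 129), (339, 116), (72, 105)] med 91.50008
scene bar deg [(348, 64), (228, 63), (222, 63), (216, 63), (219, 63), (351, 63)] med 50.794365
```

>>> apply_moves([
  [0, 0.001, 0.007, 0, 0],
  [0, 0.004, 0.0135, 0, 0],
  [0, 0.008, 0.0195, 0, 0],
  [0, 0.014, 0.024, 0, 0],
  [0, 0.0205, 0.0265, 0, 0],
  [0, 0.0275, 0.0275, 0, 0],
  [0, 0.0345, 0.0275, 0, 0],
  [0, 0.0415, 0.0275, 0, 0],
  [0, 0.0485, 0.0275, 0, 0],
  [0, 0.0485, 0.0275, 0, 0],
])

```text
t: 9.75
tool_pos: [0.629, -0.0561, 0.2254]
tool_rot: [1.613, 2.695, 0.006]
contact_force: [3.6, 4.5, 1.9]
opening: 0.0001
grip_force: 2.7
```

```bash
python3 -c "
from h import *
chk('e',['wrist','scene'])"
```

```text
t 9.75 stage X,Y mm 39.5 12.6 f X,Y 5.3 2.3
wrist bar deg [(102, 132), (99, 131), (105, 131), (96, 117), (108, 101), (93, 59)] med 47.575127
scene bar deg [(99, 61), (102, 60), (96, 59), (105, 55), (93, 54), (108, 49)] med 10.013462
```

>>> apply_moves([
  [0, 0.0075, -0.001, 0, 0],
  [0, 0.014, -0.0035, 0, 0],
  [0, 0.0195, -0.008, 0, 0],
  [0, 0.024, -0.0135, 0, 0],
  [0, 0.027, -0.0205, 0, 0],
  [0, 0.0275, -0.0275, 0, 0],
  [0, 0.0275, -0.0345, 0, 0],
  [0, 0.0275, -0.0415, 0, 0],
  [0, 0.0275, -0.0485, 0, 0],
  [0, 0.0265, -0.0555, 0, 0],
  [0, 0.024, -0.062, 0, 0],
  [0, 0.024, -0.062, 0, 0],
])

```text
t: 10.85
tool_pos: [0.5619, -0.0678, 0.2246]
tool_rot: [-1.616, -2.694, 0.002]
contact_force: [-0.6, 0.3, -0.2]
opening: -0.0002
grip_force: 0.8
```

```bash
python3 -c "
from h import *
chk('f',['wrist','scene'])"
```

```text
t 10.85 stage X,Y mm -25.2 33.7 f X,Y -0.4 0.6
wrist bar deg [(81, 32), (84, 31), (90, 31), (93, 30), (87, 30), (96, 28)] med 13.567941
scene bar deg [(306, 56), (303, 56), (309, 55), (300, 55), (312, 54), (318, 54)] med 35.580566
```

>>> apply_moves([
  [0, -0.0045, -0.006, 0, 0],
  [0, -0.01, -0.0105, 0, 0],
  [0, -0.0165, -0.0135, 0, 0],
  [0, -0.024, -0.0145, 0, 0],
  [0, -0.031, -0.0145, 0, 0],
  [0, -0.038, -0.0145, 0, 0],
  [0, -0.038, -0.0145, 0, 0],
])

```text
t: 11.53
tool_pos: [0.5669, -0.1095, 0.2237]
tool_rot: [-1.613, -2.691, 0.01]
contact_force: [-8.6, -6.7, 1.9]
opening: 0.0002
grip_force: 5.2
```

```bash
python3 -c "
from h import *
chk('g',['wrist','scene'])
import cv2
b=cv2.imread('pics/g_wrist.png');a=cv2.imread('pics/g_scene.png')[150:220,180:270];f=cv2.imread('pics/f_scene.png')[150:220,180:270]
cv2.imwrite('pics/g.png',np.hstack([cv2.resize(x,(390,300)) for x in(f,a)]))"
```

```text
t 11.5333 stage X,Y mm -40.4 -5.5 f X,Y -10.7 -1.9
wrist bar deg [(273, 86), (270, 77), (267, 70), (108, 67), (111, 66), (264, 65)] med 48.827286
scene bar deg [(267, 61), (270, 60), (264, 59), (273, 56), (261, 55), (276, 51)] med 32.906876
```

View pics/g.png

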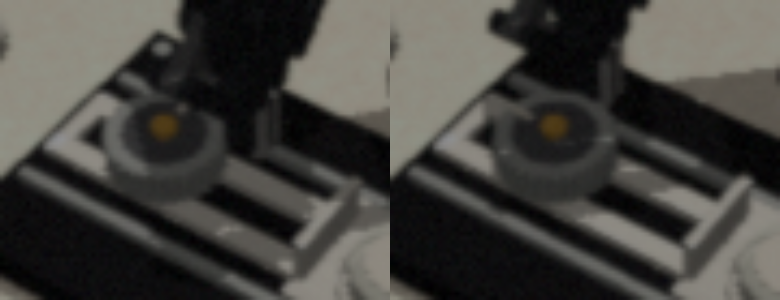

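Bar at 268° in the second turn, so about 628° in total (10.96 rad). Two more quarters should bring it to about 830°.

>>> apply_moves([
  [0, -0.007, 0, 0, 0],
  [0, -0.014, 0.0005, 0, 0],
  [0, -0.0205, 0.0035, 0, 0],
  [0, -0.0265, 0.008, 0, 0],
  [0, -0.031, 0.0135, 0, 0],
  [0, -0.034, 0.0205, 0, 0],
  [0, -0.0345, 0.0275, 0, 0],
  [0, -0.0345, 0.0345, 0, 0],
  [0, -0.0345, 0.042, 0, 0],
  [0, -0.0345, 0.049, 0, 0],
  [0, -0.0345, 0.049, 0, 0],
])

```text
t: 12.55
tool_pos: [0.6293, -0.1141, 0.2255]
tool_rot: [1.611, 2.692, 0.001]
contact_force: [6.4, -3.6, -1.5]
opening: 0.0
grip_force: 2.7
```

```bash
python3 -c "
from h import *
chk('h',['wrist','scene'])"
```

```text
t 12.55 stage X,Y mm 12.6 -38.9 f X,Y 4.0 -6.2
wrist bar deg [(3, 177), (0, 164), (357, 154), (354, 152), (351, 121), (105, 105)] med 90.6942
scene bar deg [(3, 66), (0, 66), (6, 64), (222, 63), (225, 63), (219, 63)] med 51.501255
```

>>> apply_moves([
  [0, 0.001, 0.007, 0, 0],
  [0, 0.004, 0.0135, 0, 0],
  [0, 0.008, 0.0195, 0, 0],
  [0, 0.014, 0.024, 0, 0],
  [0, 0.0205, 0.0265, 0, 0],
  [0, 0.0275, 0.0275, 0, 0],
  [0, 0.0345, 0.0275, 0, 0],
  [0, 0.0415, 0.0275, 0, 0],
  [0, 0.0485, 0.0275, 0, 0],
  [0, 0.0485, 0.0275, 0, 0],
])

```text
t: 13.48
tool_pos: [0.629, -0.0561, 0.2253]
tool_rot: [1.613, 2.695, 0.006]
contact_force: [4.1, 4.3, 1.8]
opening: -0.0001
grip_force: 2.7
```

```bash
python3 -c "
from h import *
chk('i',['wrist','scene'])
import cv2
p=shot('scene');C=cloud(p);H=C[(C[:,2]>.058)&(C[:,2]<.068)&(np.linalg.norm(C[:,:2]-[.557,-.002],axis=1)<.03)]
print(H.mean(0),cv2.minAreaRect(H[:,:2].astype(np.float32)))
b=cv2.imread('pics/i_wrist.png');a=cv2.imread('pics/i_scene.png')[150:240,180:300]
cv2.imwrite('pics/i.png',np.hstack([cv2.resize(x,(400,300)) for x in(b,a)]))"
```

```text
t 13.4833 stage X,Y mm 39.5 12.5 f X,Y 5.7 1.9
wrist bar deg [(111, 131), (117, 130), (114, 129), (120, 116), (108, 104), (123, 59)] med 47.346542
scene bar deg [(111, 61), (114, 60), (108, 59), (105, 56), (117, 54), (102, 50)] med 11.244629
[ 0.55813099 -0.00151375  0.06249676] ((0.5567933917045593, -0.002642696723341942), (0.05034620314836502, 0.006755363196134567), 27.756149291992188)
```

View pics/i.png

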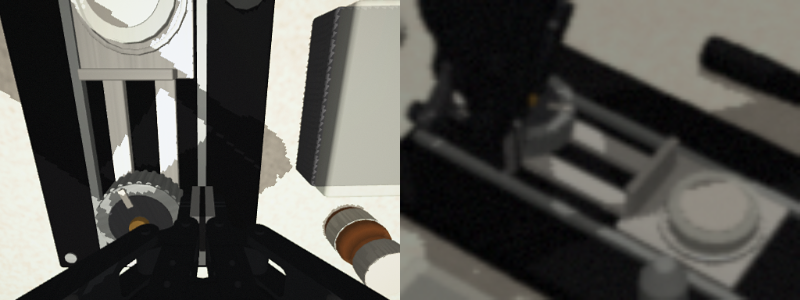

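The wrist view shows the bar near (122,198) and the hub at (140,222), so about 113° in the third turn. That is about 833° (14.5 rad), within 12.3–19.2. The tab has not moved. I leave the ring and go to the front of the tab.

>>> apply_moves([
  [0, 0, 0.012, 0, 0],
  [0, 0.025, 0.012, 0, 0],
  [0, 0.05, 0.005, 0, 0],
  [0, 0.05, -0.02, 0, 0],
  [0, 0.05, -0.038, 0.002, 0],
  [0, 0.056, -0.038, 0.004, 0],
  [0, 0.06, -0.038, 0.004, 0],
  [0, 0.063, -0.038, 0.004, 0],
  [0, 0.065, -0.038, 0.004, 0],
  [0, 0.065, -0.038, 0.004, 0],
])

```text
t: 14.47
tool_pos: [0.5651, -0.0185, 0.221]
tool_rot: [1.614, 2.695, 0.001]
contact_force: [-0.3, -0.1, -0.1]
opening: -0.0
grip_force: 0.0
```

```bash
python3 -c "
from h import *
chk(None,['scene'])"
```

```text
t 14.4667 stage X,Y mm 0.7 75.7 f X,Y -0.3 0.0
scene bar deg [(243, 66), (246, 66), (258, 66), (240, 66), (213, 66), (222, 66)] med 56.825333
```

>>> apply_moves([
  [0, 0.001, 0, 0, 0],
  [0, 0.002, 0, 0, 0],
  [0, 0.003, 0, 0, 0],
  [0, 0.0045, 0, 0, 0],
  [0, 0.006, 0, 0, 0],
  [0, 0.0075, 0, 0, 0],
  [0, 0.009, 0, 0, 0],
  [0, 0.0105, 0, 0, 0],
  [0, 0.012, 0, 0, 0],
  [0, 0.0135, 0, 0, 0],
  [0, 0.015, 0, 0, 0],
])

```text
t: 15.43
tool_pos: [0.5576, -0.0058, 0.2207]
tool_rot: [1.615, 2.694, 0.0]
contact_force: [2.4, -1.0, -2.5]
opening: 0.0002
grip_force: 1.1
```

>>> apply_moves([
  [0, 0.002, 0, 0, 0],
  [0, 0.004, 0, 0, 0],
  [0, 0.006, 0, 0, 0],
  [0, 0.008, 0, 0, 0],
  [0, 0.01, 0, 0, 0],
  [0, 0.012, 0, 0, 0],
  [0, 0.014, 0, 0, 0],
  [0, 0.016, 0, 0, 0],
  [0, 0.018, 0, 0, 0],
  [0, 0.02, 0, 0, 0],
  [0, 0.022, 0, 0, 0],
  [0, 0.024, 0, 0, 0],
])

```text
t: 16.43
tool_pos: [0.5462, 0.0153, 0.2207]
tool_rot: [1.615, 2.695, 0.0]
contact_force: [1.7, -1.2, -0.6]
opening: 0.0002
grip_force: 1.1
```

>>> apply_moves([
  [0, 0.0015, 0, 0, 0],
  [0, 0.003, 0, 0, 0],
  [0, 0.0045, 0, 0, 0],
  [0, 0.006, 0, 0, 0],
  [0, 0.007, 0, 0, 0],
  [0, 0.008, 0, 0, 0],
  [0, 0.009, 0, 0, 0],
  [0, 0.01, 0, 0, 0],
  [0, 0.0105, 0, 0, 0],
  [0, 0.011, 0, 0, 0],
  [0, 0.011, 0, 0, 0],
])

```text
t: 17.35
tool_pos: [0.5415, 0.0241, 0.2208]
tool_rot: [1.613, 2.692, -0.002]
contact_force: [4.3, -5.4, -3.1]
opening: 0.0
grip_force: 3.7
```

>>> apply_moves([
  [0, 0.001, 0, 0, 0],
  [0, 0.0015, 0, 0, 0],
  [0, 0.0015, 0, 0, 0],
  [0, 0.0015, 0, 0, 0],
])

```text
t: 17.68
tool_pos: [0.5412, 0.0246, 0.2209]
tool_rot: [1.611, 2.69, -0.004]
contact_force: [6.2, -10.0, -5.5]
opening: 0.0
grip_force: 6.1
```

>>> apply_moves([
  [0, -0.003, 0, 0, 0],
  [0, -0.015, 0, 0, 0],
  [0, -0.03, 0, 0, 0],
  [0, -0.04, 0, -0.03, 0],
  [0, -0.04, 0, -0.07, 0],
  [0, -0.04, 0, -0.11, 0],
  [0, -0.08, 0, -0.12, 0],
  [0, -0.12, 0, -0.12, 0],
  [0, -0.13, 0, -0.12, 0],
  [0, -0.13, 0, -0.12, 0],
])

```text
t: 18.52
tool_pos: [0.6027, -0.0915, 0.341]
tool_rot: [1.62, 2.692, -0.0]
contact_force: [0.4, 0.3, 0.0]
opening: -0.0
grip_force: 0.0
```

```bash
python3 -c "
from h import *
chk('j',['wrist','scene'])
p=shot('scene');C=cloud(p);H=C[(C[:,2]>.058)&(C[:,2]<.068)&(np.linalg.norm(C[:,:2]-[.536,.038],axis=1)<.03)]
print('tab',cv2.minAreaRect(H[:,:2].astype(np.float32)))
b=cv2.imread('pics/j_wrist.png');a=cv2.imread('pics/j_scene.png')[150:240,180:300]
cv2.imwrite('pics/j.png',np.hstack([cv2.resize(x,(400,300)) for x in(b,a)]))"
```

```text
t 18.5167 stage X,Y mm -0.4 -6.4 f X,Y 0.5 0.0
wrist bar deg [(111, 161), (108, 158), (114, 154), (117, 140), (105, 109), (120, 81)] med 53.92892
scene bar deg [(111, 60), (108, 59), (114, 58), (105, 56), (117, 53), (102, 50)] med 32.698452
tab ((0.5361180901527405, 0.03704650700092316), (0.04851269721984863, 0.006354496348649263), 29.113798141479492)
```

View pics/j.png

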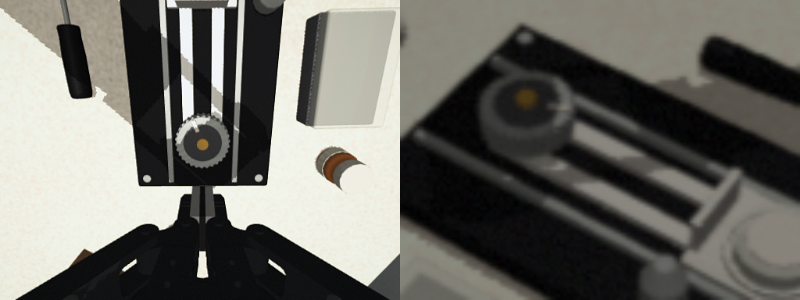

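The tab moved 44.8 mm to its stop, where 12 N no longer moved it. The dish still sits in its seat, the bar is unchanged at 111°, and the arm is clear. Handing in.

```bash
python3 -c "
from h import *
print(ctrl.finish_job())"
```

```text
the job is handed in; nothing more can be done
None
```

I loosened the ring about 2.3 turns (roughly 14.5 rad), then pushed the carriage home (44.8 mm measured, firm at its stop) with the dish still in its seat, and handed the job in; no verdict was shown.

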